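Sort leftover jig hardware into the parts trays

TASK

Sort the jig hardware left lying on the saw table: both hex bolts go in the blue tray, both black star knobs in the red tray and the T-slot nut in the yellow tray. Every piece must stand on the floor of its tray the same way up as it stands now (bolts on their heads, knobs with the stud up), and the tape measure and the green wax tin stay where they are.

Things in the scene. Friction and masses are not known exactly. Their poses are not given: they have to be found in the camera images.
- bolt_a: One of two equal bolts: bright steel M10 hex bolt standing on its head, thread up; 52 tall: head 17 across the flats and 7 thick, at the bottom, above it a round threaded shank 10 in diameter. Loose, 40 g; its z axis may read up to 0.03 rad off upright as it stands. Origin: centre of the underside of the head; z up. Grip the shank from above, in any direction
- bolt_b: One of two equal bolts: bright steel M10 hex bolt standing on its head, thread up; 52 tall: head 17 across the flats and 7 thick, at the bottom, above it a round threaded shank 10 in diameter. Loose, 40 g; its z axis may read up to 0.03 rad off upright as it stands. Origin: centre of the underside of the head; z up. Grip the shank from above, in any direction
- knob_large: Larger black plastic star knob standing on its face, steel stud up: star 47 across and 13 high, collar 24 in diameter up to 21, then a round stud 8 in diameter, on the axis, up to a total height of 52. Loose, 30 to 65 g. Origin: centre of the underside (the stud's axis lies within 1 mm of it); z up. Grip the stud from above, in any direction
- knob_small: Smaller black plastic star knob standing on its face, steel stud up: star 37 across and 13 high, collar 19 in diameter up to 21, then a round stud 8 in diameter, on the axis, up to a total height of 42. Loose, 30 to 65 g. Origin: centre of the underside (the stud's axis lies within 1 mm of it); z up. Grip the stud from above, in any direction
- nut: bright steel T-slot nut lying flat on its 22 x 22 base, 12 high, with a narrower raised ridge along its x axis and a dark threaded hole in the middle of the top. Loose, 20 to 42 g. Origin: centre of its underside; z up. Its sides along the ridge are upright only up to 6; best grip it across the flat upright end faces of the ridge (fingers closing along its x axis, 22 wide)
- bolt_tray: blue plastic open tray, 130 x 130 and 18 high outside, walls and floor 4 thick (inside 122 x 122), fixed to the table, with a small blank label holder reaching about 8 out from its front (-x) wall. The tray for the two hex bolts. Origin: centre of its underside; its x and y axes run parallel to its walls, z up
- knob_tray: red plastic open tray, 130 x 130 and 18 high outside, walls and floor 4 thick (inside 122 x 122), fixed to the table, with a small blank label holder reaching about 8 out from its front (-x) wall. The tray for the two star knobs. Origin: centre of its underside; its x and y axes run parallel to its walls, z up
- nut_tray: yellow plastic open tray, 130 x 130 and 18 high outside, walls and floor 4 thick (inside 122 x 122), fixed to the table, with a small blank label holder reaching about 8 out from its front (-x) wall. The tray for the T-slot nut. Origin: centre of its underside; its x and y axes run parallel to its walls, z up
- tape: yellow and black tape measure standing upright, 34 x 86 x 68 high; a bystander to be left alone. Loose. Origin: centre of its underside; long side along its y
- tin: round green wax tin, 66 in diameter, 49 high; a bystander to be left alone. Loose. Origin: centre of its underside

How it is judged (in metres and radians):
At the end, for the whole second after the job is handed in: Both bolts stand in the blue tray, both star knobs in the red tray, the nut in the yellow tray: each piece's origin within 56 mm of the tray's centre along both tray axes and less than 9 mm above the tray's underside (on its 4 mm floor), upright within 0.15 rad, at rest (x of bolt_a in the frame of bolt_tray between -0.056 and 0.056 m and y of bolt_a in the frame of bolt_tray between -0.056 and 0.056 m and z of bolt_a in the frame of bolt_tray between 0 and 0.009 m and angle between each of bolt_a, bolt_b, knob_large, knob_small, nut's own z axis and vertical below 0.15 rad and linear speed of each of bolt_a, bolt_b, knob_large, knob_small, nut below 0.02 m/s and angular speed of each of bolt_a, bolt_b, knob_large, knob_small, nut below 0.3 rad/s and x of bolt_b in the frame of bolt_tray between -0.056 and 0.056 m and y of bolt_b in the frame of bolt_tray between -0.056 and 0.056 m and z of bolt_b in the frame of bolt_tray between 0 and 0.009 m and x of knob_large in the frame of knob_tray between -0.056 and 0.056 m and y of knob_large in the frame of knob_tray between -0.056 and 0.056 m and z of knob_large in the frame of knob_tray between 0 and 0.009 m and x of knob_small in the frame of knob_tray between -0.056 and 0.056 m and y of knob_small in the frame of knob_tray between -0.056 and 0.056 m and z of knob_small in the frame of knob_tray between 0 and 0.009 m and x of nut in the frame of nut_tray between -0.056 and 0.056 m and y of nut in the frame of nut_tray between -0.056 and 0.056 m and z of nut in the frame of nut_tray between 0 and 0.009 m); the robot touches nothing.
It fails at once if the tape measure is moved more than 15 mm (distance of tape from where it was at the start of the episode above 0.015 m).
It fails at once if the wax tin is moved more than 15 mm (distance of tin from where it was at the start of the episode above 0.015 m).
It also fails if it takes over 136 s, if anything falls off the work surface, if the arm or the gripper's body presses on something with over 40 N, if the wrist force passes 120 N, or if a joint passes its speed limit or range.

ROBOT

A 6-joint arm with a two-finger parallel gripper is mounted at the origin on the work surface; the furniture and walls round the work are solid. World frame = base frame: x ahead of the robot, y to its left, z up, the work surface at z = 0. Lengths are in mm, angles in rad, forces in N, time in s.
With the tool pointing down it reaches from about 400 to 925 mm from the base axis. Payload 12.5 kg.
Tool frame: the origin (TCP) lies midway between the tips of the shut fingers; the grasp point (between the pads) lies env.grasp_offset behind it (env.grasp_offset is the distance from the TCP to the grasp point, in mm); x points along the fingers, y is the direction in which the jaws open and shut, and the axes are right-handed (so a half turn about x gives the same grasp; the last joint's range is limited). The gripper opens to 95 mm and grips with 3 to 60 N. Pads are 20 mm wide; open, the fingers measure 119 mm over their backs; the gripper's body (75 mm by 180 mm) begins 59 mm behind the grasp point.
Start: joints at [1.096, 0.491, 1.559, -0, 1.092, -0.106], TCP at [225.295, 583, 214.661] pointing down, gripper open.
Joint ranges: [-3.1, 3.1], [-0.84, 2.19], [0.05, 2.79], [-1.13, 4.28], [0.06, 2.93], [-2.69, 2.69]. Speed limits (rad/s): [2.22, 2.22, 2.79, 3.14, 3.14, 3.14].

INTERFACE

Orientations are given as [roll, pitch, yaw] about the fixed x, y, z axes, in that order (R = Rz(yaw) Ry(pitch) Rx(roll)).
In Python, from cell import env gives the robot as it stands.
- The arm moves only by the tool apply_moves, never from a script. Its arguments are lists of equal length, an entry for each row: "offset": the shift along the world's x, y, z in units of 25 mm (1.0 is 25 mm), a list of three; "yaw": the turn about the world's z in units of 6 degrees (1.0 is 6 degrees); "jaw": the closure, from -1 (fully open) to 1 (shut), so that 0 is half open. A call has 1 to 20 rows; each row is the pose to reach, as a shift and turn from the pose measured when the call began; what a row does not reach only later rows make up. A row lasts 1/8 s, in which the tool goes at most 62.5 mm and 10.7 degrees, less where a joint would pass 70% of its speed; a pose out of reach is approached as far as the arm can. A call with a gripper value outside its range is refused whole. The fingers move at their own pace and stop on an object; the grip force is fixed at half the most. Time passes only in rows, so rows that repeat a pose let the fingers close. It gives the time, the measured TCP pose, the force and the opening at its end, in the units of the state.
- env.state(): the state, without advancing time (a new reading comes with each control period).
- env.read_camera(name): name is "scene" or "top"; returns a dict with "frame" (420x560x3 uint8, red, green, blue), "fx", "fy", "cx", "cy" (pixels), "xyz" and "rotation" of the camera in the world. Camera axes: x right, y down, z forward; pixel columns grow to the right and rows downward; lengths in mm; the calibration is good to about 2 mm. A picture is of the moment at which its call begins. There is no depth.
- env.job_done(): hands the job in, once; it reports no verdict.
The state is a dict: "t": time; "joints": joint angles; "qvel": joint speeds; "tau": joint torques, N m; "eef_pos": TCP position; "tcp_rot": TCP orientation; "ft_force": force on the tool from outside, world axes, zero at the start; "moment": the same for the moment, N m; "opening": opening from 0.0 (shut) to 1.0 (fully open).
Only numpy, scipy, OpenCV 4.12 (cv2) and the standard library are available. Lean on these libraries where they do the work, as an engineer would, in place of code of your own. Each camera call takes 0.05 s, during which the arm holds its last target.

## Working session

There is one attempt and no reset: what is moved stays moved. The work goes in short steps, Python scripts to look and compute and a tool call to move; the robot and the scene stay as the last step left them, time stands still between calls to the robot, and variables do not carry over. Pictures are saved under pics/ and viewed, and the job is handed in when it is done.

Besides the shell and the picture viewer there is one more tool, called after "Emit:" by a JSON object that holds its "op" and its "data", one argument or row to a line. apply_moves: Moves the arm, as the interface text tells. Its arguments: {"type":"object","properties":{"offset":{"type":"array"},"yaw":{"type":"array"},"jaw":{"type":"array"}},"required":["offset","yaw","jaw"]}

```bash
ls; mkdir -p pics; python3 - <<'E'
from cell import env
import cv2
s=env.state();print(s, env.grasp_offset)
for n in("scene","top"):
    c=env.read_camera(n);print(n,c["fx"],c["fy"],c["cx"],c["cy"],c["xyz"],c["rotation"])
    cv2.imwrite(f"pics/{n}0.png",cv2.cvtColor(c["frame"],cv2.COLOR_RGB2BGR))
E
```

```text
pics
{'t': 0.0, 'joints': array([ 1.09639596e+00,  4.91551454e-01,  1.55944733e+00,  7.02686822e-07,
        1.09168667e+00, -1.05642212e-01]), 'qvel': array([-0.0008976 , -0.00027714,  0.00199643, -0.00080055,  0.00057427,
       -0.00061903]), 'tau': array([-2.19245463e-03, -6.12660527e+01, -2.58163762e+01,  6.91532576e-02,
        4.83036088e-02, -1.35918576e-04]), 'eef_pos': array([225.179076  , 582.76929717, 214.0675098 ]), 'tcp_rot': array([-1.67700883,  1.56970352, -2.04576731]), 'ft_force': array([ 0.35208515, -0.74986644,  0.61566914]), 'moment': array([-0.00901364, -0.00092644, -0.04593413]), 'opening': 1.0018540723758047} 18.8
scene 386.3330442264823 386.3330442264823 277.5260676432974 207.9231993628385 [ -4.08726624 328.3637027  577.079491  ] [-2.26732919 -0.01813412 -2.18727321]
top 514.6026249933833 514.6026249933833 274.5914657945325 217.15343821591773 [ 379.66890389  -36.801737   1366.90138088] [-3.02766684  0.01241843 -1.55828391]
```

View pics/scene0.png

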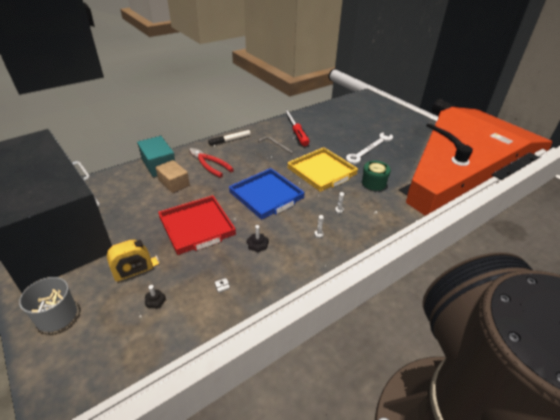

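View pics/top0.png

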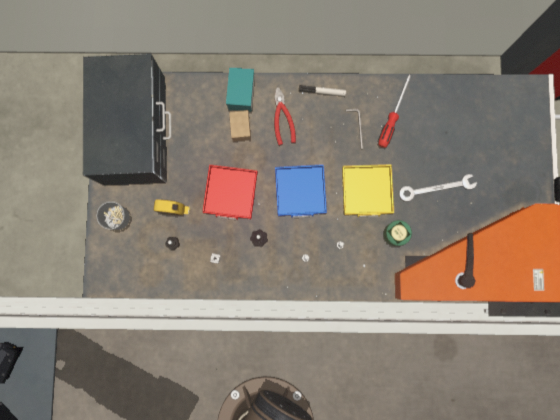

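The scene picture shows red (197,224), blue (267,193), yellow (322,168) trays. The knobs are at (258,240) and (153,297), the bolts at (320,226) and (340,203), the nut at (222,285), the tape at (130,260) and the tin at (376,175). The top picture shows the same layout, with a white rail between the robot and the work.

```bash
cat > h.py <<'E'
import numpy as np,cv2
from scipy.spatial.transform import Rotation as R
from cell import env
def cam(n):
    c=env.read_camera(n); c["R"]=R.from_euler("xyz",c["rotation"]).as_matrix(); c["o"]=np.array(c["xyz"]); return c
def proj(c,p):
    q=c["R"].T@(np.array(p,float)-c["o"]); return np.array([c["fx"]*q[0]/q[2]+c["cx"],c["fy"]*q[1]/q[2]+c["cy"],q[2]])
def ray(c,u,v):
    d=c["R"]@np.array([(u-c["cx"])/c["fx"],(v-c["cy"])/c["fy"],1.]); return d/np.linalg.norm(d)
def onz(c,u,v,z):
    d=ray(c,u,v); return c["o"]+d*(z-c["o"][2])/d[2]
def save(name,c,box=None,k=1):
    im=cv2.cvtColor(c["frame"],cv2.COLOR_RGB2BGR)
    if box: x,y,w,h=box; im=im[y:y+h,x:x+w]
    if k!=1: im=cv2.resize(im,None,fx=k,fy=k,interpolation=cv2.INTER_CUBIC)
    cv2.imwrite(f"pics/{name}.png",im)
E
python3 - <<'E'
from h import *
t=cam("top");s=cam("scene")
for p in([0,0,0],[225,583,214],[500,0,0]): print(p,proj(t,p),proj(s,p))
hsv={n:cv2.cvtColor(c["frame"],cv2.COLOR_RGB2HSV) for n,c in(("top",t),("scene",s))}
for col,lo,hi in(("blue",(105,150,60),(125,255,255)),("red",(0,200,90),(4,255,255)),("yellow",(22,150,100),(32,255,255)),("green",(60,120,30),(85,255,255))):
  for n,c in(("top",t),("scene",s)):
    m=cv2.inRange(hsv[n],lo,hi)
    if col=="red": m|=cv2.inRange(hsv[n],(174,200,90),(180,255,255))
    cs,_=cv2.findContours(m,cv2.RETR_EXTERNAL,cv2.CHAIN_APPROX_NONE)
    for k in sorted(cs,key=cv2.contourArea)[::-1][:3]:
      if cv2.contourArea(k)<100: continue
      r=cv2.minAreaRect(k); print(col,n,cv2.contourArea(k),r, onz(c,*r[0],18).round(1))
      if n=="top": print([onz(c,*p,18).round(0)[:2] for p in cv2.boxPoints(r)])
save("topc",t,(150,150,270,160),2.9)
save("scenec",s,(110,140,290,180),2.7)
E
```

```text
[0, 0, 0] [ 264.97823652  425.34917905 1315.34344891] [466.48782476 446.74336848 521.44587156]
[225, 583, 214] [-4.48279086e-01  3.42996676e+02  1.13630977e+03] [-238.90445685  577.68202767  259.39102962]
[500, 0, 0] [ 267.72202557  230.44037038 1372.101579  ] [261.72583017 234.23158581 831.01735987]
blue scene 1875.0 ((266.9690856933594, 192.680419921875), (41.8322639465332, 64.57601928710938), 66.03751373291016) [595.4 -78.3  18. ]
red scene 1946.0 ((195.3872528076172, 221.53016662597656), (41.69099426269531, 60.365089416503906), 67.89054870605469) [597.4 106.4  18. ]
yellow top 258.5 ((167.73013305664062, 206.31369018554688), (27.375072479248047, 11.358299255371094), 6.009006023406982) [559.6 265.6  18. ]
[array([548., 303.]), array([578., 301.]), array([571., 228.]), array([541., 230.])]
yellow top 144.0 ((368.4004821777344, 190.01710510253906), (49.35128402709961, 48.15177917480469), 88.36341857910156) [ 608.9 -265.7   18. ]
[array([ 673., -200.]), array([ 678., -328.]), array([ 546., -330.]), array([ 541., -204.])]
yellow scene 967.5 ((321.6910095214844, 168.99436950683594), (51.83388900756836, 29.361936569213867), 32.0053825378418) [ 599.3 -251.    18. ]
yellow scene 211.0 ((121.53450012207031, 248.41769409179688), (10.517580032348633, 27.093286514282227), 67.7509765625) [606.9 262.5  18. ]
```

View pics/topc.png

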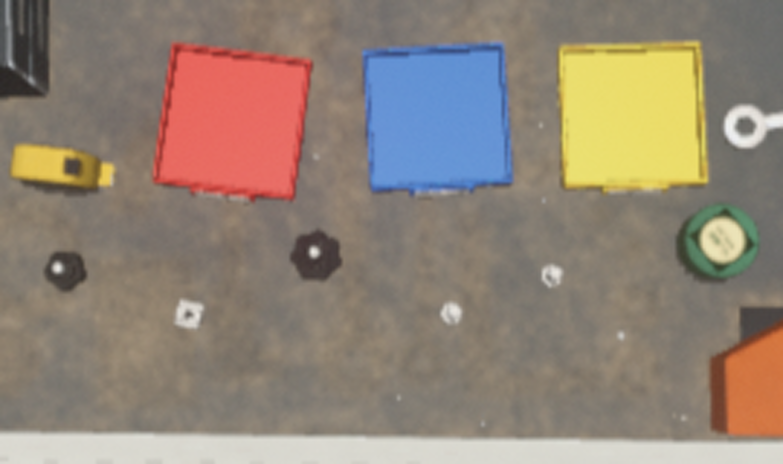

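View pics/scenec.png

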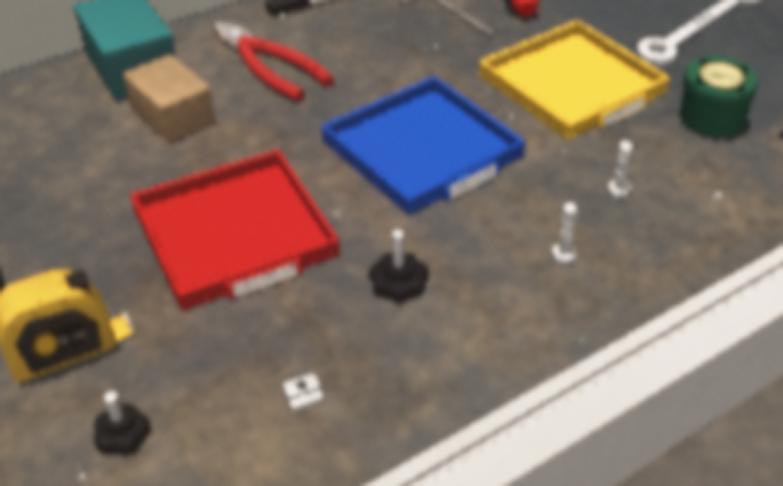

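```bash
cat > m.py <<'E'
from h import *
from scipy.optimize import least_squares
def tri(t,pt,s,ps):
    d1,d2=ray(t,*pt),ray(s,*ps); A=np.stack([d1,-d2],1); k=np.linalg.lstsq(A,s["o"]-t["o"],rcond=None)[0]
    a,b=t["o"]+k[0]*d1,s["o"]+k[1]*d2; return (a+b)/2,np.linalg.norm(a-b)
def blobs(c,box,lo=150,sat=70):
    x,y,w,h=box; im=c["frame"][y:y+h,x:x+w]; hs=cv2.cvtColor(im,cv2.COLOR_RGB2HSV)
    m=((hs[...,2]>lo)&(hs[...,1]<sat)).astype(np.uint8)
    n,l,st,ce=cv2.connectedComponentsWithStats(m)
    return [(ce[i]+[x,y],st[i][:4]+[x,y,0,0],st[i][4]) for i in range(1,n) if st[i][4]>2]
E
python3 - <<'E'
from m import *
t=cam("top");s=cam("scene")
hs=cv2.cvtColor(t["frame"],cv2.COLOR_RGB2HSV)
for n,b,hr in(("red",(195,155,70,68),[(0,8),(170,180)]),("blue",(268,155,65,68),[(100,125)]),("yellow",(335,155,65,68),[(20,35)])):
    x,y,w,h=b; q=hs[y:y+h,x:x+w]; m=np.zeros((h,w),np.uint8)
    for a,e in hr: m|=cv2.inRange(q,(a,110,50),(e,255,255))
    k=max(cv2.findContours(m,cv2.RETR_EXTERNAL,cv2.CHAIN_APPROX_NONE)[0],key=cv2.contourArea)
    pts=np.array([onz(t,p[0][0]+x,p[0][1]+y,18)[:2] for p in k],np.float32)
    r=cv2.minAreaRect(pts); print(n,r)
for n,bt,bs in(("bolt1",(295,248,22,20),(310,205,20,36)),("bolt2",(332,236,18,18),(330,182,20,36)),("kl",(248,228,22,22),(246,220,24,20)),("ks",(162,233,20,20),(142,278,22,17)),("nut",(205,248,22,20),(208,272,28,24))):
    print(n);
    for c,b in((t,bt),(s,bs)):
        for z in blobs(c,b,130 ,70): print("  ",z[0].round(1),z[1],z[2])
save("tz1",t,(150,225,110,50),7); save("tz2",t,(240,225,110,50),7)
save("sz1",s,(140,215,130,95),6); save("sz2",s,(300,175,60,70),8)
E
```

```text
red ((599.8229370117188, 102.29563903808594), (132.44642639160156, 137.72537231445312), 82.92374420166016)
blue ((606.971435546875, -85.69473266601562), (132.15042114257812, 128.3921661376953), 3.837022304534912)
yellow ((608.92626953125, -262.9892578125), (137.14340209960938, 132.5364532470703), 2.279524326324463)
bolt1
   [305.4 257.4] [295 248  22  20] 379
   [319.1 226.4] [313 214  11  24] 151
bolt2
   [342.2 243.1] [332 236  18  18] 214
   [338.2 183.1] [335 182   9   4] 21
   [339.8 202.7] [335 191  10  22] 114
kl
   [251.7 228.8] [250 228   4   3] 9
   [267.2 234.9] [261 228   9  21] 62
   [257.9 236.4] [257 235   3   4] 11
   [256.  247.5] [248 242  20   8] 58
   [256.2 226.2] [251 221  10  14] 73
ks
   [166.5 235. ] [162 233  13   7] 55
   [179.8 236.1] [178 233   4   7] 16
   [169.5 241.7] [168 240   4   4] 14
   [171.8 249.4] [162 241  20  12] 89
   [150.3 286.9] [148 284   6   8] 36
nut
   [214.  257.6] [205 248  22  20] 366
   [223.1 285.7] [212 277  24  17] 236
```

View pics/tz1.png

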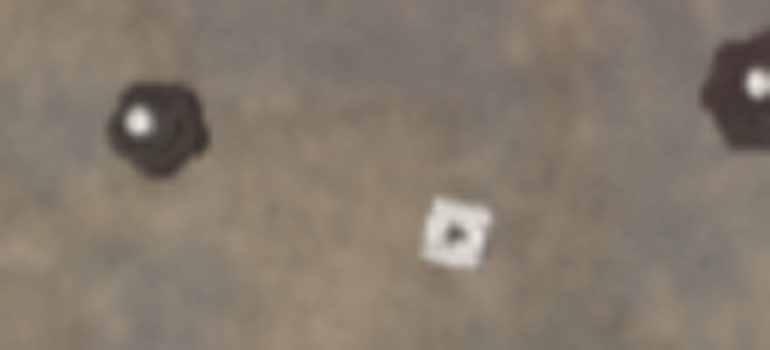

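View pics/tz2.png

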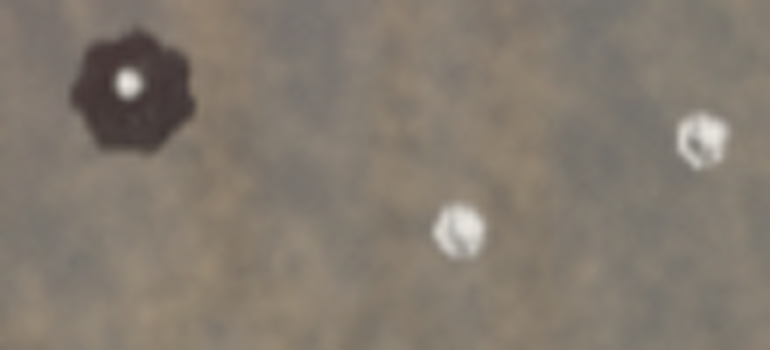

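View pics/sz1.png

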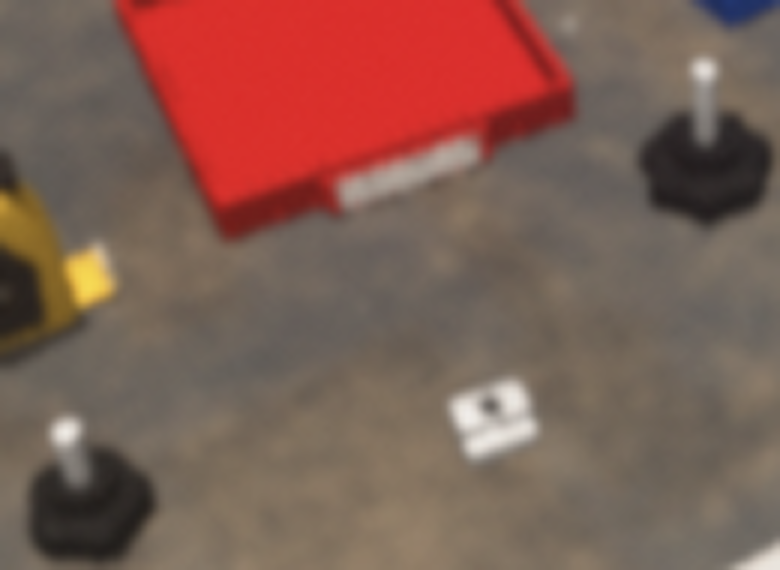

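View pics/sz2.png

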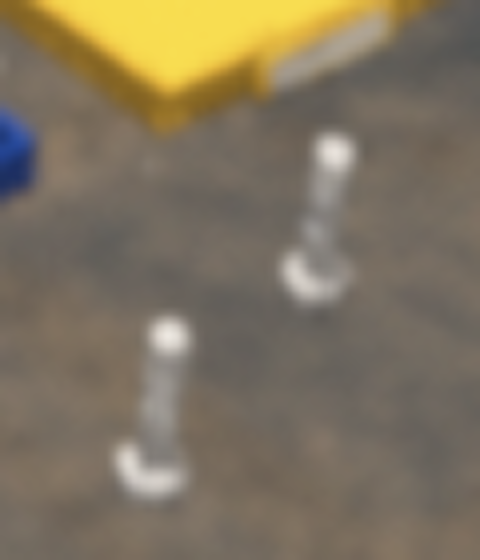

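```bash
python3 - <<'E'
from m import *
t=cam("top");s=cam("scene")
f=lambda x,y,k,a,b:((x+.5)/k-.5+a,(y+.5)/k-.5+b)
S=lambda x,y:f(x,y,6,140,215); S2=lambda x,y:f(x,y,8,300,175); T1=lambda x,y:f(x,y,7,150,225);T2=lambda x,y:f(x,y,7,240,225)
for n,ps,h,pt,hb in(("bolt1",S2(168,336),52,T2(460,231),26),("bolt2",S2(334,153),52,T2(702,139),26),("KL",S(704,69),52,T2(128,83),52),("KS",S(66,432),42,T1(139,122),42),("nut",S(490,405),12,T1(456,234),12)):
    print(n,onz(s,*ps,h).round(1),onz(t,*pt,hb).round(1),*tri(t,pt,s,ps))
# bases
print("KLbase top",onz(t,*T2(133,92),13).round(1),"KSbase",onz(t,*T1(158,130),13).round(1))
print("KLbase scene",onz(s,*S(705,165),13).round(1),"KS",onz(s,*S(92,503),13).round(1))
print("boltbase scene", onz(s,*S2(152,470),3.5).round(1),onz(s,*S2(317,275),3.5).round(1))
print("nut corners top z6",[onz(t,*T1(*p),8).round(1)[:2] for p in((435,198),(491,210),(478,268),(421,258))])
print("ridge dir scene",[onz(s,*S(*p),12).round(1)[:2] for p in((450,407),(518,378),(531,408),(466,436))])
# fence edges at top image and scene
for u in(100,200,300,400): 
    col=cv2.cvtColor(t["frame"],cv2.COLOR_RGB2GRAY)[:,u].astype(int); print(u,[(v,col[v]) for v in range(290,336,1) if abs(col[v+1]-col[v-1])>40])
g=cv2.cvtColor(s["frame"],cv2.COLOR_RGB2GRAY).astype(int)
for u in(200,300,400):
    print(u,[(v,g[v,u]) for v in range(200,400) if abs(g[v+1,u]-g[v-1,u])>25])
E
```

```text
bolt1 [ 430.  -100.1   52. ] [428.1 -99.3  26. ] [427.2355978  -97.73660308  55.17666197] 0.5298435226682552
bolt2 [ 463.4 -188.7   52. ] [ 463.3 -189.    26. ] [ 461.3185604  -185.97614123   54.58229248] 0.5983892870681192
KL [479.6  24.6  52. ] [479.7  23.7  52. ] [479.97648912  23.9482269   51.36603011] 0.6350318137550672
KS [462.6 254.   42. ] [463.4 252.5  42. ] [463.73943061 253.31032969  40.36111078] 1.0092260378592208
nut [425.3 139.   12. ] [424.6 138.1  12. ] [424.92206791 138.59116476  12.03823536] 1.1553296740203725
KLbase top [479.3  23.5  13. ] KSbase [462.3 251.5  13. ]
KLbase scene [474.6  28.1  13. ] KS [458.5 253.4  13. ]
boltbase scene [ 430.6 -100.6    3.5] [ 466.4 -193.     3.5]
nut corners top z6 [array([438.2, 146.9]), array([433.9, 125.6]), array([412.1, 130. ]), array([415.6, 151.6])]
ridge dir scene [array([431.6, 149.5]), array([429.8, 126.7]), array([417.2, 129.2]), array([418.9, 150.8])]
100 [(297, np.int64(142)), (298, np.int64(181)), (315, np.int64(181)), (316, np.int64(148)), (318, np.int64(184)), (328, np.int64(196)), (329, np.int64(141))]
200 [(298, 
[... 699 characters left out ...]
64(167)), (346, np.int64(203)), (352, np.int64(213)), (353, np.int64(186)), (355, np.int64(176)), (356, np.int64(200)), (378, np.int64(210)), (379, np.int64(182)), (380, np.int64(150))]
300 [(200, np.int64(90)), (286, np.int64(122)), (287, np.int64(151)), (288, np.int64(191)), (289, np.int64(218)), (294, np.int64(203)), (295, np.int64(178)), (297, np.int64(197)), (298, np.int64(219)), (316, np.int64(215)), (317, np.int64(189)), (318, np.int64(157))]
400 [(229, np.int64(131)), (230, np.int64(173)), (231, np.int64(211)), (235, np.int64(217)), (236, np.int64(191)), (238, np.int64(191)), (239, np.int64(213)), (254, np.int64(222)), (255, np.int64(201)), (256, np.int64(168)), (257, np.int64(142))]
```

```bash
python3 - <<'E'
from m import *
t=cam("top");s=cam("scene")
for h in (0,30,50,70,90,110,130):
    o=[h]
    for nm,tv,sv in(("far",(299,302),(287.5,230)),("groove",(317.5,320.5),(295.5,237)),("near",(329.5,332.5),(317,255.5))):
        a=[onz(t,200,tv[0],h),onz(t,400,tv[1],h)]; b=[onz(s,300,sv[0],h),onz(s,400,sv[1],h)]
        fa=np.polyfit([p[1] for p in a],[p[0] for p in a],1);fb=np.polyfit([p[1] for p in b],[p[0] for p in b],1)
        o+=[nm,round(fa[1]),round(fb[1]),fa[0].round(3),fb[0].round(3)]
    print(*o)
print(env.state()["eef_pos"],env.state()["tcp_rot"])
r=R.from_euler("xyz",env.state()["tcp_rot"]).as_matrix();print(r)
E
```

```text
0 far 317 340 0.002 -0.001 groove 269 325 0.001 0.0 near 238 289 0.001 0.002
30 far 318 322 0.002 -0.001 groove 271 308 0.001 0.0 near 241 274 0.001 0.002
50 far 319 310 0.002 -0.001 groove 273 297 0.001 0.0 near 243 264 0.001 0.002
70 far 320 298 0.002 -0.001 groove 275 285 0.001 0.0 near 245 253 0.001 0.002
90 far 321 286 0.002 -0.001 groove 276 274 0.001 0.0 near 247 243 0.001 0.002
110 far 322 274 0.002 -0.001 groove 278 263 0.001 0.0 near 249 233 0.001 0.002
130 far 323 263 0.002 -0.001 groove 279 251 0.001 0.0 near 252 223 0.001 0.002
[225.27294547 582.99597801 214.62517603] [0.9752212  1.57077263 0.60645297]
[[ 1.94725536e-05  3.60466749e-01  9.32772064e-01]
 [ 1.35071793e-05  9.32772064e-01 -3.60466749e-01]
 [-1.00000000e+00  1.96183276e-05  1.32945650e-05]]
```

Emit:
{"op": "apply_moves", "data": {
  "offset": [
    [2,-3,0],
    [4,-5.5,0],
    [6,-8,0],
    [8,-10.5,0],
    [9.5,-13.2,0],
    [9.5,-13.2,0],
    [9.5,-13.2,-2],
    [9.5,-13.2,-4],
    [9.5,-13.2,-5],
    [9.5,-13.2,-5],
    [9.5,-13.2,-5]
  ],
  "yaw": [0.7,1.4,2.1,2.8,3.5,3.5,3.5,3.5,3.5,3.5,3.5],
  "jaw": [0,0,0,0,0,0,0,0,0,0,0]
}}

```text
t: 1.88
eef_pos: [463.3, 253.3, 90.7]
tcp_rot: [0.408, 1.569, 0.406]
ft_force: [-0.4, 0.3, 0.1]
opening: 0.5
```

Emit:
{"op": "apply_moves", "data": {
  "offset": [
    [0,0,-1],
    [0,0,-1.8],
    [0,0,-2.3]
  ],
  "yaw": [0,0,0],
  "jaw": [0,0,0]
}}

```text
t: 2.25
eef_pos: [463.7, 253.7, 33.7]
tcp_rot: [0.385, 1.568, 0.383]
ft_force: [0.2, 0.1, -0.2]
opening: 0.501
```

```bash
python3 - <<'E'
from h import *
save("g1",cam("scene"),(100,220,130,110),6)
save("g1t",cam("top"),(120,190,100,100),6)
E
```

```text
(no output)
```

View pics/g1.png

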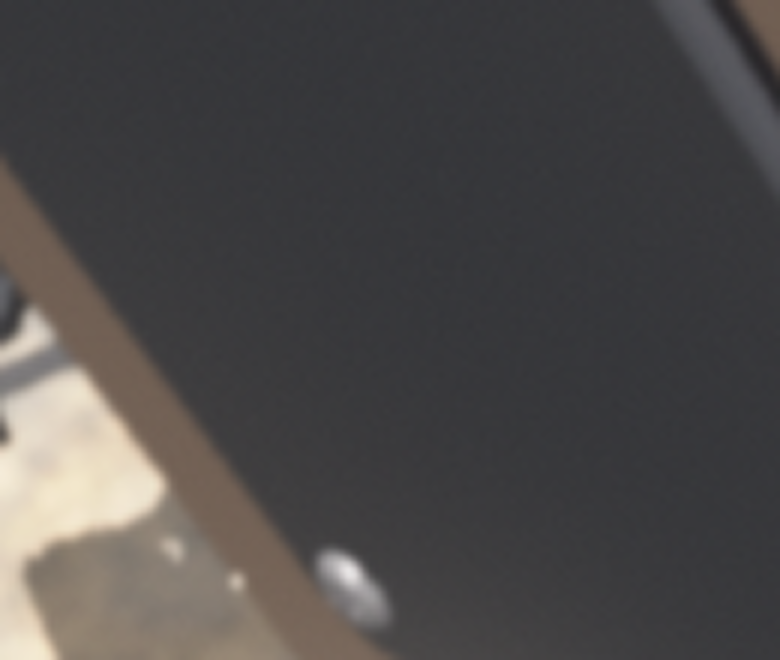

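The arm hides the gripper here (only the dark forearm is visible), so I'll rely on the measured positions and check by the finger opening.

Emit:
{"op": "apply_moves", "data": {
  "offset": [
    [0,0,-0.3],
    [0,0,-0.4],
    [0,0,-0.4],
    [0,0,-0.4],
    [0,0,-0.4],
    [0,0,-0.4],
    [0,0,-0.4],
    [0,0,-0.4]
  ],
  "yaw": [0,0,0,0,0,0,0,0],
  "jaw": [0,0,1,1,1,1,1,1]
}}

```text
t: 3.35
eef_pos: [463.2, 253.4, 23.1]
tcp_rot: [0.399, 1.57, 0.397]
ft_force: [-0.2, 0.4, 0.5]
opening: 0.076
```

Emit:
{"op": "apply_moves", "data": {
  "offset": [
    [0,0,1],
    [0,0,2],
    [0,0,3.5],
    [1.5,-1.5,3.5],
    [3,-3,3.5],
    [4.5,-4.5,3.5],
    [6,-5.5,3.5],
    [6.7,-6.2,3.5],
    [6.7,-6.2,3.5],
    [6.7,-6.2,3.5]
  ],
  "yaw": [0,0,0,0,0,0,0,0,0,0],
  "jaw": [1,1,1,1,1,1,1,1,1,1]
}}

```text
t: 4.6
eef_pos: [629.9, 98.9, 110.4]
tcp_rot: [1.53, 1.57, 1.528]
ft_force: [-0.3, 0.5, -1.0]
opening: 0.074
```

```bash
python3 - <<'E'
from h import *
c=cam("scene");save("c1",c);print(env.state()["opening"])
E
```

```text
0.0738806866090393
```

View pics/c1.png

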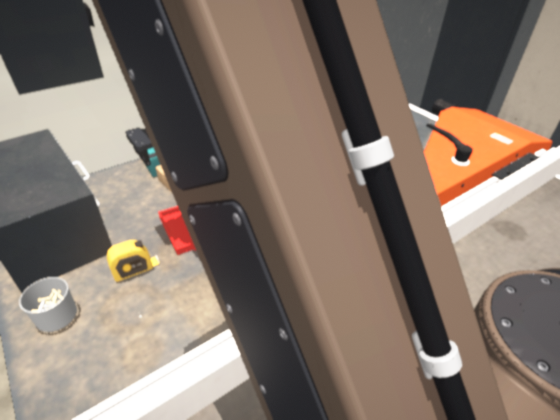

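The knob has left its spot at (153,297), so it is held. The tape at (130,260) hasn't moved. Next I place the knob.

Emit:
{"op": "apply_moves", "data": {
  "offset": [
    [0,0,-1.5],
    [0,0,-2.5],
    [0,0,-3.1],
    [0,0,-3.3],
    [0,0,-3.3],
    [0,0,-3.3],
    [0,0,-3.3],
    [0,0,-3.3],
    [0,0,-3.3]
  ],
  "yaw": [0,0,0,0,0,0,0,0,0],
  "jaw": [1,1,1,1,1,1,0.5,0.4,0.4]
}}

```text
t: 5.78
eef_pos: [630.0, 99.1, 28.2]
tcp_rot: [0.761, 1.57, 0.76]
ft_force: [0.5, -0.3, -0.1]
opening: 0.289
```

Emit:
{"op": "apply_moves", "data": {
  "offset": [
    [0,0,0.8],
    [0,0,2],
    [0,0,3.5],
    [-2,-1,3.5],
    [-4,-2,3.5],
    [-6,-3,3.5],
    [-6,-3,3],
    [-6,-3,3],
    [-6,-3,2],
    [-6,-3,1],
    [-6,-3,1]
  ],
  "yaw": [0,0,0,0,0,0,0,0,0,0,0],
  "jaw": [0.4,0.4,0.4,0,0,0,0,0,0,0,0]
}}

```text
t: 7.15
eef_pos: [480.4, 24.5, 52.3]
tcp_rot: [2.726, 1.569, 2.725]
ft_force: [-0.3, -1.2, -0.4]
opening: 0.498
```

Emit:
{"op": "apply_moves", "data": {
  "offset": [
    [0,0,-0.6],
    [0,0,-1],
    [0,0,-1.1],
    [0,0,-1.1],
    [0,0,-1.1],
    [0,0,-1.1],
    [0,0,-1.1],
    [0,0,-1.1],
    [0,0,-1.1]
  ],
  "yaw": [0,0,0,0,0,0,0,0,0],
  "jaw": [0,0,0,1,1,1,1,1,1]
}}

```text
t: 8.28
eef_pos: [480.4, 24.5, 24.8]
tcp_rot: [2.724, 1.569, 2.723]
ft_force: [-0.0, 1.0, 0.2]
opening: 0.077
```

Emit:
{"op": "apply_moves", "data": {
  "offset": [
    [0,0,1],
    [0,0,2],
    [0,0,3.5],
    [1.2,1,3.5],
    [2.4,2.1,3.5],
    [3.7,3.2,3.5],
    [3.7,3.2,3.5],
    [3.7,3.2,3.5],
    [3.7,3.2,2.2],
    [3.7,3.2,1],
    [3.7,3.2,0.4],
    [3.7,3.2,0.2],
    [3.7,3.2,0.2],
    [3.7,3.2,0.2]
  ],
  "yaw": [0,0,0,0,0,0,0,0,0,0,0,0,0,0],
  "jaw": [1,1,1,1,1,1,1,1,1,1,1,1,1,1]
}}

```text
t: 10.02
eef_pos: [573.2, 104.5, 30.7]
tcp_rot: [1.923, 1.57, 1.923]
ft_force: [-0.8, -0.1, -0.1]
opening: 0.079
```

Emit:
{"op": "apply_moves", "data": {
  "offset": [
    [0,0,-0.06],
    [0,0,-0.06],
    [0,0,-0.06],
    [0,0,-0.06],
    [0,0,-0.06],
    [0,0,1],
    [0,0,2.2],
    [0,0,3.5],
    [-2,0.4,3.5],
    [-4,0.9,3.5],
    [-5.9,1.4,3.5],
    [-5.9,1.4,3],
    [-5.9,1.4,2],
    [-5.9,1.4,1],
    [-5.9,1.4,0.5],
    [-5.9,1.4,0.5]
  ],
  "yaw": [0,0,0,0,0,0,0,0,-0.6,-1.2,-1.7,-1.7,-1.7,-1.7,-1.7,-1.7],
  "jaw": [1,1,0.5,0.4,0.4,0.4,0.4,0.4,0,0,0,0,0,0,0,0]
}}

```text
t: 12.02
eef_pos: [425.8, 139.4, 42.5]
tcp_rot: [2.981, 1.569, 2.802]
ft_force: [-1.0, 0.2, 0.1]
opening: 0.5
```

Emit:
{"op": "apply_moves", "data": {
  "offset": [
    [0,0,-0.7],
    [0,0,-1.2],
    [0,0,-1.5],
    [0,0,-1.6],
    [0,0,-1.6],
    [0,0,-1.6],
    [0,0,-1.6],
    [0,0,-1.6],
    [0,0,-1.6]
  ],
  "yaw": [0,0,0,0,0,0,0,0,0],
  "jaw": [0,0,0,0,1,1,1,1,1]
}}

```text
t: 13.15
eef_pos: [426.0, 139.4, 2.8]
tcp_rot: [2.763, 1.57, 2.585]
ft_force: [-0.2, -1.0, 5.7]
opening: 0.227
```

Emit:
{"op": "apply_moves", "data": {
  "offset": [
    [0,0,1],
    [0,0,2.5],
    [0,0,4.5],
    [0.9,-2,4.5],
    [1.8,-4,4.5],
    [2.7,-6,4.5],
    [3.6,-8,4.5],
    [4.5,-10,4.5],
    [5.4,-12,4.5],
    [6.3,-14,4.5],
    [7.3,-16.1,4.5],
    [7.3,-16.1,4.5],
    [7.3,-16.1,4.5],
    [7.3,-16.1,3],
    [7.3,-16.1,1.5],
    [7.3,-16.1,0.6],
    [7.3,-16.1,0.6]
  ],
  "yaw": [0,0,0,0,0,0,0,0,0,0,0,0,0,0,0,0,0],
  "jaw": [1,1,1,1,1,1,1,1,1,1,1,1,1,1,1,1,1]
}}

```text
t: 15.28
eef_pos: [607.5, -261.3, 16.6]
tcp_rot: [2.791, 1.566, 2.613]
ft_force: [0.7, -0.2, -0.0]
opening: 0.229
```

```bash
python3 - <<'E'
from h import *
save("c2",cam("scene"));save("c2t",cam("top"))
E
```

```text
(no output)
```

View pics/c2.png

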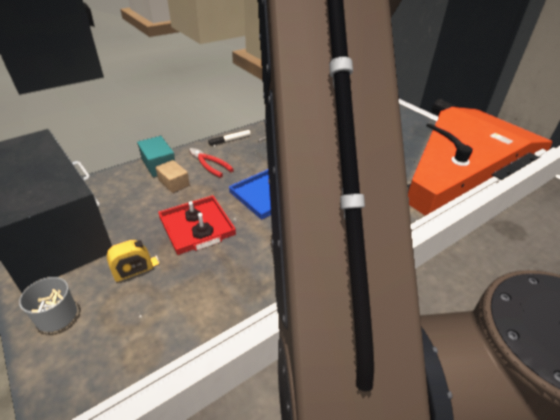

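View pics/c2t.png

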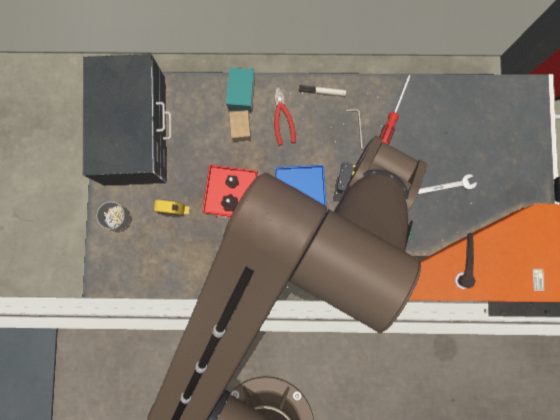

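Both knobs stand in the red tray (scene (192,212) and (201,228)), and the tape hasn't moved. Next I set the nut down and go to the first bolt.

Emit:
{"op": "apply_moves", "data": {
  "offset": [
    [0,0,-0.2],
    [0,0,-0.36],
    [0,0,-0.37],
    [0,0,-0.37],
    [0,0,-0.37],
    [0,0,-0.37],
    [0,0,-0.37],
    [0,0,1],
    [0,0,2.5],
    [0,0,4],
    [0,0,4],
    [0,0,4]
  ],
  "yaw": [0,0,0,0,0,0,0,0,0,0,0,0],
  "jaw": [1,1,1,0.4,0.3,0.3,0.3,0.3,0.3,0.3,0.3,0.3]
}}

```text
t: 16.88
eef_pos: [608.4, -262.2, 118.1]
tcp_rot: [2.788, 1.569, 2.61]
ft_force: [-0.5, 0.6, -0.2]
opening: 0.351
```

Emit:
{"op": "apply_moves", "data": {
  "offset": [
    [-2,1,0],
    [-4,2,0],
    [-5.8,2.9,0],
    [-5.8,2.9,0],
    [-5.8,2.9,-1],
    [-5.8,2.9,-2],
    [-5.8,2.9,-2],
    [-5.8,2.9,-2]
  ],
  "yaw": [0,0,0,0,0,0,0,0],
  "jaw": [0.2,0,0,0,0,0,0,0]
}}

```text
t: 17.88
eef_pos: [463.8, -190.0, 68.3]
tcp_rot: [2.772, 1.569, 2.594]
ft_force: [-0.3, 0.4, -0.6]
opening: 0.502
```

Emit:
{"op": "apply_moves", "data": {
  "offset": [
    [0,0,-1],
    [0,0,-1.8],
    [0,0,-2.15],
    [0,0,-2.15],
    [0,0,-2.15],
    [0,0,-2.15],
    [0,0,-2.15],
    [0,0,-2.15],
    [0,0,-2.15],
    [0,0,-2.15]
  ],
  "yaw": [0,0,0,0,0,0,0,0,0,0],
  "jaw": [0,0,0,0,0.5,1,1,1,1,1]
}}

```text
t: 19.12
eef_pos: [463.8, -190.0, 14.6]
tcp_rot: [2.774, 1.569, 2.597]
ft_force: [-0.0, -0.5, 0.9]
opening: 0.102
```

Emit:
{"op": "apply_moves", "data": {
  "offset": [
    [0,0,1],
    [0,0,2.5],
    [0,0,4],
    [2,1.4,4],
    [4,2.6,4],
    [6,3.7,4],
    [6.8,4.2,4],
    [6.8,4.2,4],
    [6.8,4.2,4],
    [6.8,4.2,2.5],
    [6.8,4.2,1],
    [6.8,4.2,0.4],
    [6.8,4.2,0.2],
    [6.8,4.2,0.2],
    [6.8,4.2,0.2]
  ],
  "yaw": [0,0,0,0,0,0,0,0,0,0,0,0,0,0,0],
  "jaw": [1,1,1,1,1,1,1,1,1,1,1,1,1,1,1]
}}

```text
t: 21.0
eef_pos: [634.4, -85.1, 20.8]
tcp_rot: [0.867, 1.57, 0.689]
ft_force: [0.8, -0.4, -0.6]
opening: 0.099
```

Emit:
{"op": "apply_moves", "data": {
  "offset": [
    [0,0,-0.07],
    [0,0,-0.07],
    [0,0,-0.07],
    [0,0,-0.07],
    [0,0,-0.07],
    [0,0,0.8],
    [0,0,2],
    [0,0,4],
    [-2.2,-0.2,4],
    [-4.4,-0.4,4],
    [-6.6,-0.6,4],
    [-8.2,-0.6,4],
    [-8.2,-0.6,3],
    [-8.2,-0.6,2],
    [-8.2,-0.6,2],
    [-8.2,-0.6,2]
  ],
  "yaw": [0,0,0,0,0,0,0,0,0,0,0,0,0,0,0,0],
  "jaw": [1,1,0.5,0.4,0.4,0.4,0.4,0.4,0,0,0,0,0,0,0,0]
}}

```text
t: 23.0
eef_pos: [429.6, -100.2, 71.3]
tcp_rot: [0.509, 1.57, 0.331]
ft_force: [0.3, -0.2, -0.4]
opening: 0.5
```

Emit:
{"op": "apply_moves", "data": {
  "offset": [
    [0,0,-1],
    [0,0,-1.9],
    [0,0,-2.25],
    [0,0,-2.25],
    [0,0,-2.25],
    [0,0,-2.25],
    [0,0,-2.25],
    [0,0,-2.25],
    [0,0,-2.25],
    [0,0,-2.25]
  ],
  "yaw": [0,0,0,0,0,0,0,0,0,0],
  "jaw": [0,0,0,0,0.5,1,1,1,1,1]
}}

```text
t: 24.25
eef_pos: [429.7, -100.1, 15.3]
tcp_rot: [0.362, 1.57, 0.184]
ft_force: [1.0, 2.7, 5.2]
opening: 0.095
```

Emit:
{"op": "apply_moves", "data": {
  "offset": [
    [0,0,1],
    [0,0,2.5],
    [0,0,4],
    [2,0.2,4],
    [4,0.4,4],
    [6,0.6,4],
    [6,0.6,4],
    [6,0.6,4],
    [6,0.6,2.5],
    [6,0.6,1],
    [6,0.6,0.4],
    [6,0.6,0.2],
    [6,0.6,0.2],
    [6,0.6,0.2]
  ],
  "yaw": [0,0,0,0,0,0,0,0,0,0,0,0,0,0],
  "jaw": [1,1,1,1,1,1,1,1,1,1,1,1,1,1]
}}

```text
t: 26.0
eef_pos: [580.2, -85.3, 21.4]
tcp_rot: [0.101, 1.568, -0.076]
ft_force: [0.4, -0.5, -0.6]
opening: 0.098
```

Emit:
{"op": "apply_moves", "data": {
  "offset": [
    [0,0,-0.06],
    [0,0,-0.06],
    [0,0,-0.06],
    [0,0,-0.06],
    [0,0,-0.06],
    [0,0,0.8],
    [0,0,2],
    [0,0,4],
    [0,0,6],
    [-2,2,7],
    [-4,4,7],
    [-5,6,7],
    [-6,8,7],
    [-7,10,7],
    [-8,12,7],
    [-9,14,7],
    [-10,16,7],
    [-11,18,7],
    [-12,20,7],
    [-13,22,7]
  ],
  "yaw": [0,0,0,0,0,0,0,0,0,0,0,0,0,0,0,0,0,0,0,0],
  "jaw": [1,1,0.5,0.4,0.4,0.4,0.4,0.4,0.4,0.4,0.4,0.4,0.4,0.4,0.4,0.4,0.4,0.4,0.4,0.4]
}}

```text
t: 28.5
eef_pos: [254.0, 466.4, 196.5]
tcp_rot: [0.196, 1.568, 0.019]
ft_force: [0.9, 0.3, -0.1]
opening: 0.3
```

```bash
python3 - <<'E'
from h import *
save("e",cam("scene"));t=cam("top");save("et",t);save("etz",t,(190,155,220,100),3.6)
E
```

```text
(no output)
```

View pics/e.png

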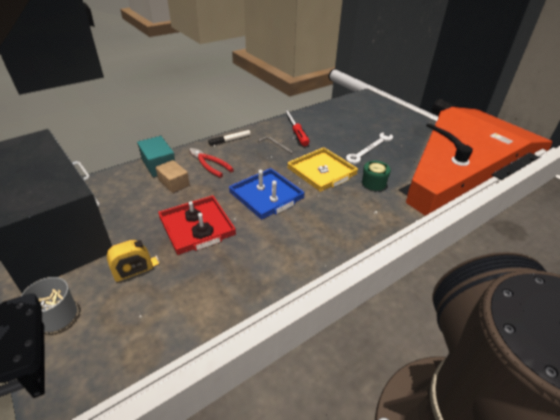

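View pics/etz.png

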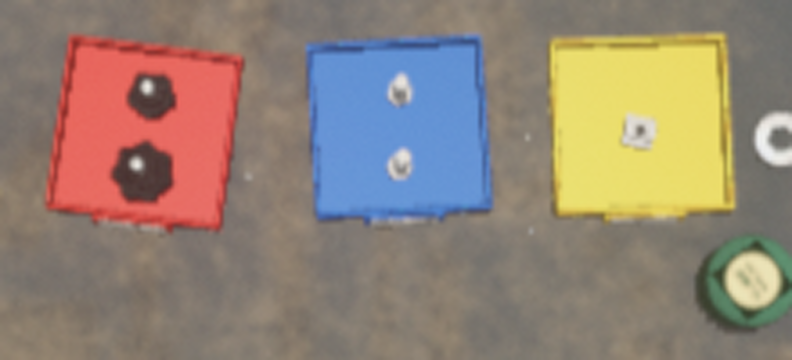

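All five pieces stand upright, well clear of the tray walls. In the top crop the knobs are at (150,95) and (142,170), the bolts at (400,92) and (400,164), and the nut at (638,130). I'll let the arm settle, measure the final positions, and hand in.

Emit:
{"op": "apply_moves", "data": {
  "offset": [
    [0,0,0],
    [0,0,0],
    [0,0,0],
    [0,0,0]
  ],
  "yaw": [0,0,0,0],
  "jaw": [0.4,0.4,0.4,0.4]
}}

```text
t: 29.1
eef_pos: [253.5, 467.7, 196.4]
tcp_rot: [0.523, 1.568, 0.348]
ft_force: [0.1, -0.4, 0.3]
opening: 0.299
```

```bash
python3 - <<'E'
from h import *
t=cam("top"); s=cam("scene")
for n,c in(("top",t),("scene",s)):
    a=cv2.imread(f"pics/{n}0.png").astype(int); b=cv2.cvtColor(c["frame"],cv2.COLOR_RGB2BGR).astype(int)
    d=abs(a-b).max(2)
    for nm,(x,y,w,h) in(("tape",(150,195,45,25) if n=="top" else (103,235,60,48)),("tin",(380,215,38,36) if n=="top" else (358,156,36,38))): print(n,nm,d[y:y+h,x:x+w].max(),(d[y:y+h,x:x+w]>40).sum())
for nm,x,y,z in(("KS",150,95,17),("KL",142,172,17),("b",400,92,30),("b",400,164,30),("nut",639,131,12)): print(nm,onz(t,x/3.6+190,y/3.6+155,z).round(0))
print(env.job_done())
E
```

```text
top tape 48 1
top tin 5 0
scene tape 30 0
scene tin 3 0
KS [629.  97.  17.]
KL [571. 102.  17.]
b [630. -87.  30.]
b [577. -87.  30.]
nut [ 606. -264.   12.]
the job is handed in; nothing more can be done
None
```

I sorted all five pieces and handed the job in at about 29 s of the 136 s allowed. Both knobs are in the red tray, both bolts in the blue tray and the nut in the yellow tray.

- **Position:** the last pictures show every piece standing the same way up as it started. Each is within about 32 mm of its tray's centre; the limit is 56 mm.
- **Tape and tin:** the pictures show no visible change from the start for either. A single pixel near the tape differed slightly in the top view, which I take as noise.
- **Grips:** the finger openings matched the parts held (about 7, 10 and 22 mm). The force readings at the end of each move stayed below 6 N.

I saw two small disagreements:
- My tray centres from the two cameras differed by up to about 14 mm. I used the top view.
- The nut's angle read about 80° from above and 85° from the scene camera. I used 80°, and it gripped cleanly.

Neither disagreement left a piece near its limit. The hand-in reports no verdict, so I can't confirm the official result.

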